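# Wind the dental tray lift up to its green mark

## Robot

A 7-joint arm with a two-finger parallel gripper is mounted at the origin on the work surface. World frame = base frame: x ahead of the robot, y to its left, z up, the work surface at z = 0. Lengths are in m, angles in rad, forces in N, time in s.
With the tool pointing down it reaches from about 0.425 to 0.875 m from the base axis. Payload 4.7 kg.
Tool frame: the origin (TCP) lies on the centre line of the jaws, within the pads' length; the fingertips stand ahead of it and the grasp point (between the pads) lies 8 mm behind it (ctrl.finger_overhang is the x of the fingertips in the tool frame, in m); x points along the fingers, z is the direction in which the jaws open and shut, and the axes are right-handed (so a half turn about x gives the same grasp; the last joint's range is limited). The gripper opens to 87 mm and grips with 3 to 60 N. Pads are 19 mm wide; open, the fingers measure 117 mm over their backs; the gripper's body (75 mm by 190 mm) begins 51 mm behind the grasp point.
Start: joints at [1.315, 0.321, -0.07, 1.45, 0.023, 1.371, -0.057], TCP at [0.173, -0.627, 0.234] pointing down, gripper open.
Joint ranges: [-2.86, 2.86], [-0.3, 2.09], [-1.38, 1.24], [0.06, 2.45], [-1.56, 4.7], [0.09, 2.05], [-2.69, 2.69]. Speed limits (rad/s): [2.57, 2.57, 3.14, 3.14, 3.14, 3.14, 3.14].

## Interface

Orientations are given as a rotation vector (axis times angle).
In Python, from bench import readout, viewer, job, nets, ctrl gives the robot as it stands.
- The arm moves only by the shell command python3 -m creep 'ROWS' [FORCE]. ROWS is JSON, a list of rows, each an object with "linear": the shift along the tool's x, y, z in m, a list of three; "twist": the turn, a rotation vector about the tool's x, y, z in degrees, a list of three; "fingers": the gripper's target within -1 to 1 (shut at 1, half-way at 0, fully open at -1). A call has 1 to 8 rows; each row is the pose to reach, as a shift and turn from the pose commanded when the call began, along the tool's axes at that moment; what a row does not reach only later rows make up. A row lasts 1/12 s, in which the tool goes at most 41.7 mm and 7.16 degrees, less where a joint would pass 70% of its speed; a pose out of reach is approached as far as the arm can. A call with a gripper value outside its range is refused whole. The fingers move at their own pace and stop on an object; FORCE is the grip in N (left out, the last holds). Time passes only in rows, so rows that repeat a pose let the fingers close. It gives the time, the measured TCP pose, the force and the opening at its end, in the units of the state.
- readout.get_state(): the state, without advancing time (a new reading comes with each control period).
- viewer.get_image(name): name is "scene" or "top" or "wrist"; returns (picture, depth): 420x560x3 uint8, red, green, blue; 420x560 float32, m along the optical axis (not along the pixel's ray), 0 where there is no reading.
- viewer.camera_params(name): a dict with "K" (3x3 intrinsics, pixels), "cam_to_world" (4x4, takes a point from camera to world coordinates). Camera axes: x right, y down, z forward; pixel columns grow to the right and rows downward; lengths in m; the calibration is good to about 2 mm. The wrist camera is an equidistant fisheye: a pixel r from the principal point sees the ray r / f radians off the axis. A picture is of the moment at which its call begins: read the wrist's pose just before it. camera_params takes no time and is no camera call; for the wrist camera it gives the pose at the moment of the call.
- job.close_job(): hands the job in, once; it reports no verdict.
Trained networks look in the newest picture that a camera, given by its name, has taken for a name from the list of things; names that differ only in an ending like _2 or _b are one class to them, and where a whole thing is asked for, a point or a joint stands for the part that bears it (a point fixed in the world has none). Each returns a list of dicts, best first, with "conf" (0 to 1); they miss things now and then, are a little off and sometimes report something else, mostly with a low value. They report only what shows in the picture. A call takes as long as a camera call. They do not tell look-alikes from the thing itself.
- nets.boxes_of(camera, label): "centre" ([x, y, z] in m, in world coordinates, good to about 4 mm: the middle of the surface that is visible of it).
- nets.place_of(camera, label): "centre" ([x, y, z] in m, in world coordinates, good to about 4 mm: a listed point, or the origin of a listed thing).
The state is a dict: "time": time; "joint_positions": joint angles; "qd": joint speeds; "joint_torque": joint torques, N m; "position": TCP position; "tool_rot": TCP orientation; "ft_force": force on the tool from outside, world axes, zero at the start; "torque": the same for the moment, N m; "grip_width": opening from 0.0 (shut) to 1.0 (fully open).
Only numpy, scipy, OpenCV 4.12 (cv2) and the standard library are available. Lean on these libraries where they do the work, as an engineer would, in place of code of your own. Each camera call takes 0.05 s, during which the arm holds its last target.

## Task

In the veterinary treatment room, fit the blue-handled crank over the flat brass tang of the tray lift's drive shaft and wind it clockwise, seen from above, until the red pointer on the tray platform stands within the green band on the gauge post. Then let go, leaving the blue crank seated on the shaft; leave the red-handled crank where it is.

Things in the scene. Friction and masses are not known exactly. Their poses are not given: they have to be found in the camera images.
- crank_grip (a point): Mid-height of the loose crank's upright blue handle (22 mm diameter, 56 long), which spins on its pin (0.05 Nm drag). z up; x from hub to handle (fixed to the crank, does not spin). Hub: steel block 50 (x) by 40 by 24 high, centre 65 mm from here along -x, underside 52 below here; a slot 34 (x) by 13 goes right through it. Arm top 30 below here. 0.16 kg, mostly hub: stands on its hub alone.
- shaft_top (a point): Top centre of the brass tang on the lift's upright shaft, 72 mm above the table: 30 long (x), 9 thick (y; 26 by 6 at its tip), 22 tall, on a collar that carries the crank's hub. The crank fits either way round; seated, its handle centre is 30 above and 65 beside this point, along x or -x. Turns with the shaft: clockwise from above lifts 40 mm a turn; 3 to 5 N at the handle; stays where left.
- pointer (a point): Tip of the red pointer, a 4 mm thick tab on the edge of the lift's tray platform (140 by 200 mm), beside the gauge post. z up. Starts at the bottom, 66 mm above the table, and rises with the platform (travel 75 mm). At the start the platform lies on the shaft's +x side, its edge 145 mm from the shaft axis, its tray rim 82 mm above the table. The lift is fixed to the table.
- green_band (a point): Centre of the green band, 20 mm tall, 17 mm in diameter, on the slim white gauge post (top 163 mm above the table) at the platform's edge: the wanted height of the pointer. It is set differently each time, 101 to 126 mm above the table. z up.
- red_crank_grip (a point): Mid-height of the handle of the other crank, of the same size but with a red handle and a round socket that does not fit: a bystander. x points from its hub to its handle.
Mind the look-alikes: they are no part of the job. Leave any pink look-alike of the part that bears crank_grip alone.

How it is judged:
By the outcome, as a careful person would: the job done as asked, in the order asked, and still so for the second after the job is handed in, with the robot touching nothing.
It also fails if it takes over 58 s, if anything falls off the work surface, if the arm or the gripper's body presses on something with over 40 N, if the wrist force passes 120 N, or if a joint passes its speed limit or range.

## Working session

There is one attempt and no reset: what is moved stays moved. The work goes in short steps, Python scripts to look and compute and a shell command to move; the robot and the scene stay as the last step left them, time stands still between calls to the robot, and variables do not carry over. Pictures are saved under pics/ and viewed, and the job is handed in when it is done.

```bash
ls; mkdir -p pics; python3 - <<'E'
from bench import readout, viewer, job, nets, ctrl
import cv2
s=readout.get_state()
for k,v in s.items(): print(k,v)
print(ctrl.finger_overhang)
for c in ["scene","top","wrist"]:
    im,d=viewer.get_image(c); cv2.imwrite(f"pics/a_{c}.png",im[:,:,::-1])
    for l in ["crank_grip","shaft_top","pointer","green_band","red_crank_grip"]:
        print(c,l,[( [round(x,3) for x in r["centre"]],round(r["conf"],2)) for r in nets.place_of(c,l)])
print(readout.get_state()["time"])
E
```

```text
pics
time 0.0
joint_positions [ 1.31507694  0.32183388 -0.07009597  1.45170319  0.02262141  1.37080338
 -0.0568863 ]
qd [-6.09535303e-05  2.52607772e-04 -5.44223292e-04 -1.89442985e-04
  4.27282283e-04  1.44296299e-03  3.43249178e-05]
joint_torque [-5.15162956e-04 -4.91284740e+01 -4.04338818e-01 -3.12529600e+01
 -6.37514004e-02  4.35996673e-02  1.70881508e-04]
position [ 0.17306769 -0.6259666   0.23244038]
tool_rot [ 1.00927548  1.32653576 -1.00745794]
ft_force [ 0.1430398   0.04922665 -0.51850559]
torque [-0.04220959  0.0090099  -0.00331976]
grip_width 1.0021509332385028
0.011
scene crank_grip [([0.606, 0.224, 0.048], 0.83), ([0.49, 0.236, 0.048], 0.75), ([0.412, 0.357, 0.053], 0.69), ([0.268, 0.217, 0.048], 0.59)]
scene shaft_top [([0.492, -0.012, 0.068], 0.88)]
scene pointer [([0.726, 0.065, 0.064], 0.64)]
scene green_band [([0.721, 0.073, 0.122], 0.64)]
scene red_crank_grip [([0.488, -0.27, 0.048], 0.71)]
top crank_grip [([0.272, 0.219, 0.053], 0.94), ([0.41, 0.36, 0.051], 0.91), ([0.606, 0.225, 0.051], 0.82), ([0.489, 0.234, 0.056], 0.75), ([0.724, 0.063, 0.064], 0.61)]
top shaft_top [([0.491, -0.011, 0.073], 0.73), ([0.492, 0.233, 0.053], 0.39)]
top pointer [([0.727, 0.063, 0.067], 0.59)]
top green_band [([0.73, 0.074, 0.123], 0.6)]
top red_crank_grip [([0.492, -0.27, 0.053], 0.95)]
wrist crank_grip []
wrist shaft_top []
wrist pointer []
wrist green_band []
wrist red_crank_grip []
0.9
```

View pics/a_top.png

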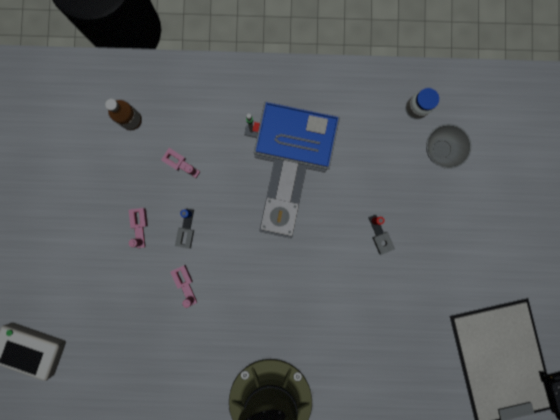

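View pics/a_scene.png

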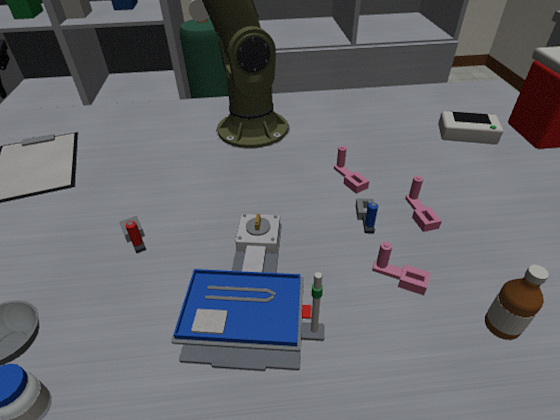

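```bash
cat > h.py <<'E'
import numpy as np, cv2
from scipy.spatial.transform import Rotation as R
from bench import readout, viewer, job, nets, ctrl
def rel(p,Rt=None):
    s=readout.get_state(); R0=R.from_rotvec(s["tool_rot"])
    l=R0.inv().apply(np.array(p)-s["position"])
    t=(R0.inv()*Rt).as_rotvec(degrees=True) if Rt is not None else np.zeros(3)
    return l.round(4), t.round(1)
def proj(c,P):
    k=viewer.camera_params(c);T=np.linalg.inv(k["cam_to_world"]);q=T[:3,:3]@np.array(P)+T[:3,3];K=k["K"]
    if c=="wrist":
        n=np.hypot(q[0],q[1]);th=np.arctan2(n,q[2]);u=np.array([q[0],q[1]])/max(n,1e-9)*th
    else: u=q[:2]/q[2]
    return np.array([K[0,0]*u[0]+K[0,2],K[1,1]*u[1]+K[1,2]])
def unproj(c,uv,z):
    "pixel to world on plane z"
    k=viewer.camera_params(c);K=k["K"];T=k["cam_to_world"]
    a=np.array([(uv[0]-K[0,2])/K[0,0],(uv[1]-K[1,2])/K[1,1]])
    if c=="wrist":
        th=np.hypot(*a); d=np.array([*(a/max(th,1e-9)*np.sin(th)),np.cos(th)])
    else: d=np.array([*a,1])
    w=T[:3,:3]@d; return T[:3,3]+w*(z-T[2,3])/w[2]
E
python3 - <<'E'
from h import *
s=readout.get_state();print(R.from_rotvec(s["tool_rot"]).as_matrix().round(3))
for c in ["top","scene","wrist"]:
    k=viewer.camera_params(c);print(c,k["K"].round(1).tolist(),k["cam_to_world"].round(3).tolist())
for n,x0,y0 in [("crank",150,190),("lift",255,190)]:
    im=cv2.imread("pics/a_top.png")[y0:y0+60,x0:x0+70]; cv2.imwrite(f"pics/z_{n}.png",cv2.resize(im,None,fx=8,fy=8,interpolation=cv2.INTER_CUBIC))
E
```

```text
[[-0.     0.964  0.267]
 [-0.     0.267 -0.964]
 [-1.    -0.     0.   ]]
top [[411.9, 0.0, 270.5], [0.0, 411.9, 207.1], [0.0, 0.0, 1.0]] [[0.029, -0.999, 0.046, 0.465], [-1.0, -0.03, -0.001, 0.014], [0.002, -0.046, -0.999, 1.125], [0.0, 0.0, 0.0, 1.0]]
scene [[381.6, 0.0, 279.1], [0.0, 381.6, 213.1], [0.0, 0.0, 1.0]] [[0.099, 0.666, -0.739, 1.074], [0.995, -0.082, 0.06, -0.011], [-0.021, -0.741, -0.671, 0.608], [0.0, 0.0, 0.0, 1.0]]
wrist [[325.2, 0.0, 279.9], [0.0, 325.2, 208.2], [0.0, 0.0, 1.0]] [[0.266, -0.928, -0.26, 0.244], [-0.964, -0.257, -0.072, -0.606], [-0.0, 0.269, -0.963, 0.385], [0.0, 0.0, 0.0, 1.0]]
```

View pics/a_wrist.png

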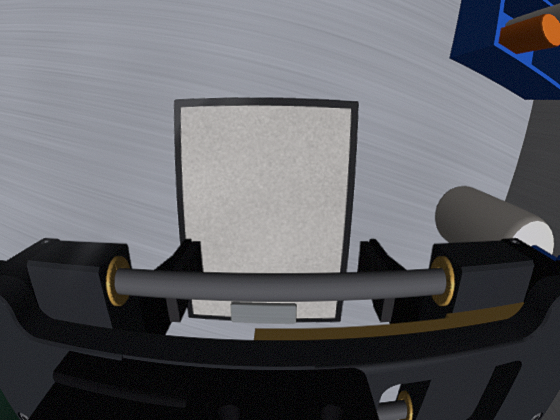

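```bash
python3 -m creep '[{"linear":[-0.02,0.23,-0.236],"twist":[-50,0,0],"fingers":-1},{"linear":[-0.02,0.23,-0.236],"twist":[-50,0,0],"fingers":-1},{"linear":[-0.02,0.23,-0.236],"twist":[-50,0,0],"fingers":-1},{"linear":[-0.02,0.23,-0.236],"twist":[-50,0,0],"fingers":-1},{"linear":[-0.02,0.23,-0.236],"twist":[-50,0,0],"fingers":-1},{"linear":[-0.02,0.23,-0.236],"twist":[-50,0,0],"fingers":-1},{"linear":[-0.02,0.23,-0.236],"twist":[-50,0,0],"fingers":-1},{"linear":[-0.02,0.23,-0.236],"twist":[-50,0,0],"fingers":-1}]'
python3 - <<'E'
from h import *
s=readout.get_state(); print(s["time"],s["position"],R.from_rotvec(s["tool_rot"]).as_matrix().round(3))
D=R.from_matrix([[0,0,1],[0,1,0],[-1,0,0]])
print(rel([0.49,-0.05,0.25],D))
E
```

```text
time: 1.57
position: [0.333, -0.3354, 0.254]
tool_rot: [0.331, 1.545, -0.332]
ft_force: [0.7, 0.7, 0.2]
grip_width: 1.001
1.5667 [ 0.33296132 -0.33537854  0.25400402] [[ 0.     0.41   0.912]
 [-0.001  0.912 -0.41 ]
 [-1.    -0.001  0.001]]
(array([0.0038, 0.3247, 0.0263]), array([-24.2,   0. ,   0. ]))
```

```bash
python3 -m creep '[{"linear":[0.004,0.325,0.026],"twist":[-24.2,0,0],"fingers":-1},{"linear":[0.004,0.325,0.026],"twist":[-24.2,0,0],"fingers":-1},{"linear":[0.004,0.325,0.026],"twist":[-24.2,0,0],"fingers":-1},{"linear":[0.004,0.325,0.026],"twist":[-24.2,0,0],"fingers":-1},{"linear":[0.004,0.325,0.026],"twist":[-24.2,0,0],"fingers":-1},{"linear":[0.004,0.325,0.026],"twist":[-24.2,0,0],"fingers":-1},{"linear":[0.004,0.325,0.026],"twist":[-24.2,0,0],"fingers":-1},{"linear":[0.004,0.325,0.026],"twist":[-24.2,0,0],"fingers":-1}]'
cat > look.py <<'E'
from h import *
import sys
c=sys.argv[1]
im,d=viewer.get_image(c); s=readout.get_state(); cv2.imwrite(f"pics/{sys.argv[2]}.png",im[:,:,::-1]); np.save(f"pics/{sys.argv[2]}.npy",d)
print(s["time"],s["position"].round(4) if hasattr(s["position"],"round") else s["position"],R.from_rotvec(s["tool_rot"]).as_matrix().round(3).tolist())
for l in sys.argv[3:]:
    print(l,[(np.round(r["centre"],4).tolist(),round(r["conf"],2),proj(c,r["centre"]).round(0).tolist()) for r in nets.place_of(c,l)])
E
python3 look.py wrist b_wrist shaft_top
```

```text
time: 2.23
position: [0.4916, -0.0496, 0.2501]
tool_rot: [0.003, 1.569, -0.003]
ft_force: [0.6, 0.1, -1.5]
grip_width: 0.999
2.2833 [ 0.4942 -0.0424  0.2503] [[0.004, -0.004, 1.0], [0.005, 1.0, 0.004], [-1.0, 0.005, 0.004]]
shaft_top [([0.4942, -0.0084, 0.0721], 0.57, [282.0, 156.0])]
```

View pics/b_wrist.png

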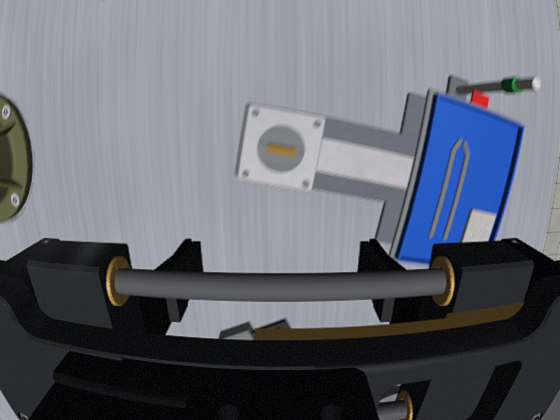

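```bash
python3 look.py wrist c_wrist shaft_top green_band pointer
python3 - <<'E'
from h import *
im=cv2.imread("pics/c_wrist.png")
z=im[95:215,220:350]; cv2.imwrite("pics/c_z.png",cv2.resize(z,None,fx=6,fy=6,interpolation=cv2.INTER_CUBIC)[:600,:])
hsv=cv2.cvtColor(im,cv2.COLOR_BGR2HSV)
m=cv2.inRange(hsv,(10,120,90),(30,255,255)); m[:110]=0;m[200:]=0;m[:,:240]=0;m[:,330:]=0
ys,xs=np.nonzero(m); print(len(xs),xs.min(),xs.max(),ys.min(),ys.max())
P=np.array([unproj("wrist",(x,y),0.072)[:2] for x,y in zip(xs,ys)]); c=P.mean(0); w,v=np.linalg.eigh(np.cov(P.T)); print(c,np.degrees(np.arctan2(v[1,1],v[0,1])),np.sqrt(12*w))
print(readout.get_state()["position"])
E
```

```text
2.3833 [ 0.4915 -0.0496  0.2498] [[0.001, -0.001, 1.0], [0.001, 1.0, 0.001], [-1.0, 0.001, 0.001]]
shaft_top [([0.4909, -0.0025, 0.0752], 0.83, [280.0, 144.0])]
green_band [([0.7241, 0.0702, 0.1228], 0.81, [512.0, 85.0])]
pointer [([0.7232, 0.0635, 0.0622], 0.84, [480.0, 92.0])]
246 265 293 150 163
[ 0.48863841 -0.01772308] 168.80138909056583 [0.00894421 0.02832365]
[ 0.49017145 -0.05439874  0.24940926]
```

View pics/c_z.png

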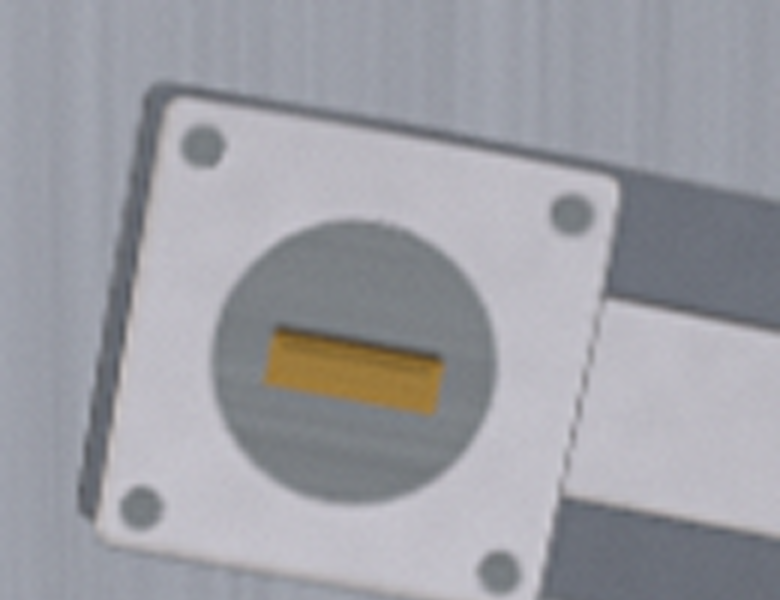

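```bash
cat > look.py <<'E'
from h import *
import sys,pickle
c=sys.argv[1]
k=viewer.camera_params(c); s=readout.get_state()
im,d=viewer.get_image(c); cv2.imwrite(f"pics/{sys.argv[2]}.png",im[:,:,::-1]); np.save(f"pics/{sys.argv[2]}.npy",d); pickle.dump(k,open(f"pics/{sys.argv[2]}.pkl","wb"))
print(s["time"],np.round(s["position"],4),R.from_rotvec(s["tool_rot"]).as_matrix().round(3).tolist())
for l in sys.argv[3:]:
    print(l,[(np.round(r["centre"],4).tolist(),round(r["conf"],2)) for r in nets.place_of(c,l)])
E
cat >> h.py <<'E'
def unp(name,c,uv,z):
    import pickle
    k=pickle.load(open(f"pics/{name}.pkl","rb")); o=viewer.camera_params
    viewer_params=lambda n:k
    K=k["K"];T=k["cam_to_world"]
    a=np.array([(uv[0]-K[0,2])/K[0,0],(uv[1]-K[1,2])/K[1,1]])
    if c=="wrist":
        th=np.hypot(*a); d=np.array([*(a/max(th,1e-9)*np.sin(th)),np.cos(th)])
    else: d=np.array([*a,1])
    w=T[:3,:3]@d; return T[:3,3]+w*(z-T[2,3])/w[2]
def blob(name,c,lo,hi,box,z):
    im=cv2.imread(f"pics/{name}.png");h=cv2.cvtColor(im,cv2.COLOR_BGR2HSV);m=cv2.inRange(h,lo,hi);x0,y0,x1,y1=box
    ys,xs=np.nonzero(m[y0:y1,x0:x1]);xs=xs+x0;ys=ys+y0
    P=np.array([unp(name,c,(x,y),z)[:2] for x,y in zip(xs,ys)]);w,v=np.linalg.eigh(np.cov(P.T))
    print(len(xs),xs.min(),xs.max(),ys.min(),ys.max(),P.mean(0).round(4),np.degrees(np.arctan2(v[1,1],v[0,1])).round(1),np.sqrt(12*w).round(4))
E
python3 look.py wrist d_wrist shaft_top
python3 - <<'E'
from h import *
print(readout.get_state()["position"])
blob("d_wrist","wrist",(10,120,90),(30,255,255),(240,110,330,200),0.069)
E
```

```text
2.5333 [ 0.4902 -0.0544  0.2494] [[-0.001, 0.008, 1.0], [-0.001, 1.0, -0.008], [-1.0, -0.001, -0.001]]
shaft_top [([0.4933, -0.0033, 0.0699], 0.82)]
[ 0.49014125 -0.05467918  0.24946587]
252 267 295 141 153 [ 0.4913 -0.0085] 170.0 [0.0091 0.029 ]
```

```bash
python3 -m creep '[{"linear":[0.01,0.035,-0.005],"twist":[0,0,0],"fingers":-1},{"linear":[0.02,0.075,-0.01],"twist":[0,0,0],"fingers":-1},{"linear":[0.03,0.115,-0.015],"twist":[0,0,0],"fingers":-1},{"linear":[0.04,0.155,-0.02],"twist":[0,0,0],"fingers":-1},{"linear":[0.05,0.19,-0.02],"twist":[0,0,0],"fingers":-1},{"linear":[0.05,0.215,-0.02],"twist":[0,0,0],"fingers":-1},{"linear":[0.05,0.225,-0.02],"twist":[0,0,0],"fingers":-1},{"linear":[0.05,0.225,-0.02],"twist":[0,0,0],"fingers":-1}]'
python3 look.py wrist e_wrist crank_grip
```

```text
time: 3.3
position: [0.4715, 0.1744, 0.1995]
tool_rot: [0.003, 1.571, -0.001]
ft_force: [-0.5, 0.1, 0.2]
grip_width: 1.0
3.3 [0.4715 0.1744 0.1995] [[-0.0, 0.003, 1.0], [0.001, 1.0, -0.003], [-1.0, 0.001, -0.0]]
crank_grip [([0.2649, 0.2198, 0.0509], 0.69), ([0.6106, 0.2234, 0.0546], 0.68), ([0.4877, 0.2357, 0.0493], 0.67), ([0.4125, 0.3629, 0.0495], 0.6)]
```

View pics/e_wrist.png

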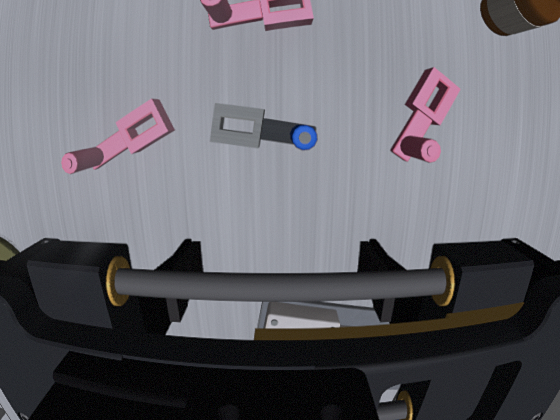

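```bash
python3 - <<'E'
from h import *
print(unp("e_wrist","wrist",(304.5,137.5),0.080))
H=np.array([unp("e_wrist","wrist",p,0.024)[:2] for p in [(214,103.5),(265,110),(261,147),(211,140)]])
print(H,H.mean(0)); print(np.linalg.norm(H-np.roll(H,1,0),axis=1))
for a,b in[(0,1),(3,2)]: print(np.degrees(np.arctan2(*(H[b]-H[a])[::-1])))
s=unp("e_wrist","wrist",(239,125.5),0.024);print(s)
E
```

```text
[0.49160088 0.23374818 0.08      ]
[[0.40522389 0.26652429]
 [0.45646201 0.25846989]
 [0.45215949 0.22126339]
 [0.40129623 0.22943465]] [0.42878541 0.24392305]
[0.03729702 0.05186731 0.03745444 0.05151545]
-8.933532720550257
-9.126675164228077
[0.43032505 0.24334025 0.024     ]
```

```bash
python3 -m creep '[{"linear":[0.02,0.03,0.01],"twist":[0,0,0],"fingers":-0.1},{"linear":[0.045,0.053,0.018],"twist":[0,0,0],"fingers":-0.1},{"linear":[0.075,0.059,0.020],"twist":[0,0,0],"fingers":-0.1},{"linear":[0.105,0.059,0.020],"twist":[0,0,0],"fingers":-0.1},{"linear":[0.13,0.059,0.020],"twist":[0,0,0],"fingers":-0.1},{"linear":[0.145,0.059,0.020],"twist":[0,0,0],"fingers":-0.1},{"linear":[0.153,0.059,0.020],"twist":[0,0,0],"fingers":-0.1},{"linear":[0.154,0.059,0.020],"twist":[0,0,0],"fingers":-0.1}]' 40
python3 look.py wrist f_wrist crank_grip
```

```text
time: 4.07
position: [0.492, 0.2283, 0.0438]
tool_rot: [0.005, 1.574, -0.009]
ft_force: [-1.1, 0.4, -0.9]
grip_width: 0.569
4.0667 [0.492  0.2283 0.0438] [[-0.003, 0.009, 1.0], [-0.002, 1.0, -0.009], [-1.0, -0.002, -0.003]]
crank_grip [([0.6076, 0.226, 0.051], 0.89), ([0.4148, 0.3621, 0.047], 0.88), ([0.4912, 0.2381, 0.0472], 0.78)]
```

View pics/f_wrist.png

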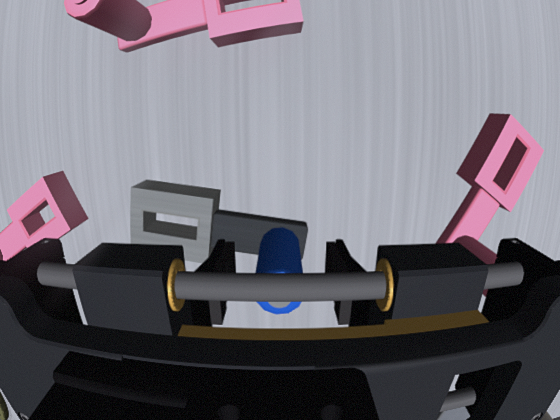

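```bash
python3 -m creep '[{"linear":[0,0.004,0],"twist":[0,0,0],"fingers":-0.1},{"linear":[0,0.004,0],"twist":[0,0,0],"fingers":1},{"linear":[0,0.004,0],"twist":[0,0,0],"fingers":1},{"linear":[0,0.004,0],"twist":[0,0,0],"fingers":1},{"linear":[0,0.004,0],"twist":[0,0,0],"fingers":1},{"linear":[0,0.004,0],"twist":[0,0,0],"fingers":1},{"linear":[0,0.004,0],"twist":[0,0,0],"fingers":1}]' 45
```

```text
time: 4.75
position: [0.4924, 0.2351, 0.0457]
tool_rot: [0.004, 1.571, -0.005]
ft_force: [-0.8, -0.2, 2.0]
grip_width: 0.24
```

```bash
python3 -m creep '[{"linear":[-0.01,0,0],"twist":[0,0,0],"fingers":1},{"linear":[-0.03,0,0],"twist":[0,0,0],"fingers":1},{"linear":[-0.05,0,0],"twist":[0,0,0],"fingers":1},{"linear":[-0.07,0,0],"twist":[0,0,0],"fingers":1},{"linear":[-0.085,0,0],"twist":[0,0,0],"fingers":1},{"linear":[-0.09,0,0],"twist":[0,0,0],"fingers":1},{"linear":[-0.09,0,0],"twist":[0,0,0],"fingers":1}]'; python3 look.py wrist g_wrist
```

```text
time: 5.33
position: [0.4932, 0.2354, 0.137]
tool_rot: [0.005, 1.568, -0.004]
ft_force: [-0.1, 0.5, -1.6]
grip_width: 0.244
5.3333 [0.4932 0.2354 0.137 ] [[0.003, 0.006, 1.0], [0.0, 1.0, -0.006], [-1.0, 0.0, 0.003]]
```

View pics/g_wrist.png

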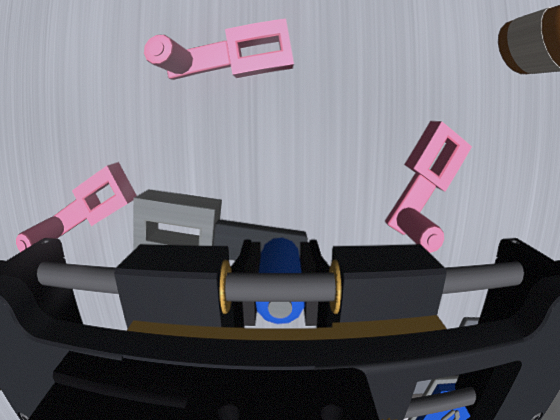

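```bash
cat >> h.py <<'E'
def cloud(name,box,c="wrist"):
    import pickle
    k=pickle.load(open(f"pics/{name}.pkl","rb"));K=k["K"];T=k["cam_to_world"];d=np.load(f"pics/{name}.npy")
    x0,y0,x1,y1=box;v,u=np.mgrid[y0:y1,x0:x1];a=(u-K[0,2])/K[0,0];b=(v-K[1,2])/K[1,1];th=np.hypot(a,b)
    if c=="wrist": f=np.tan(th)/np.maximum(th,1e-9);a=a*f;b=b*f
    z=d[y0:y1,x0:x1];P=np.stack([a*z,b*z,z],-1)@T[:3,:3].T+T[:3,3];return P,z>0
E
python3 - <<'E'
from h import *
im=cv2.imread("pics/g_wrist.png")[170:260,110:330];cv2.imwrite("pics/g_z.png",cv2.resize(im,None,fx=3.5,fy=3.5,interpolation=cv2.INTER_CUBIC))
P,m=cloud("g_wrist",(125,180,235,248))
for y in range(5,68,8): print([tuple((P[y,x]*1000).round().astype(int).tolist()) for x in range(5,110,12)])
E
```

```text
[(348, 254, 1), (361, 253, -1), (374, 253, 0), (387, 253, 1), (398, 252, 0), (410, 252, -1), (422, 252, 0), (433, 252, 0), (444, 251, -1)]
[(351, 248, 9), (408, 268, 103), (415, 267, 100), (421, 266, 96), (428, 265, 91), (410, 244, 0), (421, 244, 0), (433, 244, 0), (444, 244, 0)]
[(354, 241, 16), (412, 266, 114), (421, 266, 115), (427, 265, 111), (433, 264, 108), (440, 263, 105), (446, 262, 101), (453, 261, 98), (444, 236, 0)]
[(345, 230, 1), (412, 261, 116), (420, 261, 115), (428, 261, 116), (435, 261, 115), (442, 261, 115), (449, 261, 115), (456, 261, 114), (493, 309, 288)]
[(343, 221, 0), (412, 256, 115), (420, 256, 116), (427, 257, 116), (493, 309, 288), (442, 256, 114), (449, 256, 116), (455, 255, 113), (442, 220, -2)]
[(342, 213, 0), (411, 251, 114), (411, 245, 97), (382, 213, -1), (433, 251, 113), (441, 251, 114), (449, 251, 115), (455, 250, 111), (462, 250, 111)]
[(342, 205, 2), (410, 246, 115), (411, 241, 100), (419, 240, 96), (425, 238, 91), (406, 204, -1), (448, 246, 115), (455, 246, 112), (462, 245, 111)]
[(340, 196, 0), (409, 241, 114), (416, 240, 113), (423, 239, 109), (430, 238, 106), (437, 237, 102), (448, 242, 115), (454, 241, 112), (462, 241, 113)]
```

View pics/g_z.png

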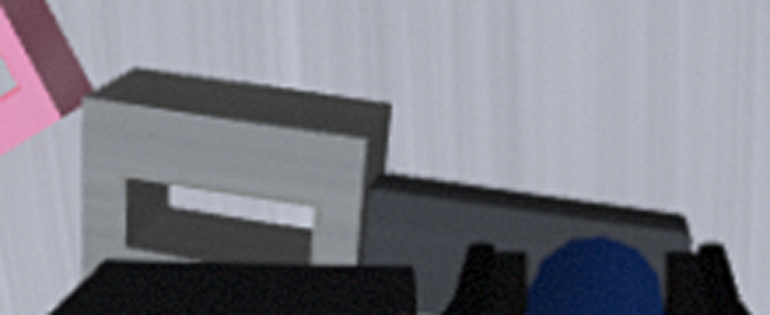

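```bash
python3 -m creep '[{"linear":[0,-0.006,0.002],"twist":[0,0,0],"fingers":1},{"linear":[0,-0.02,0.006],"twist":[0,0,0],"fingers":1},{"linear":[0,-0.042,0.012],"twist":[0,0,0],"fingers":1},{"linear":[0,-0.067,0.018],"twist":[0,0,0],"fingers":1},{"linear":[0,-0.092,0.024],"twist":[0,0,0],"fingers":1},{"linear":[0,-0.117,0.030],"twist":[0,0,0],"fingers":1},{"linear":[0,-0.142,0.036],"twist":[0,0,0],"fingers":1},{"linear":[0,-0.162,0.04],"twist":[0,0,0],"fingers":1}]'
python3 -m creep '[{"linear":[0,-0.022,0.006],"twist":[1,0,0],"fingers":1},{"linear":[0,-0.044,0.012],"twist":[2,0,0],"fingers":1},{"linear":[0,-0.064,0.016],"twist":[2,0,0],"fingers":1},{"linear":[0,-0.08,0.02],"twist":[2,0,0],"fingers":1},{"linear":[0,-0.09,0.021],"twist":[2,0,0],"fingers":1},{"linear":[0,-0.095,0.022],"twist":[2,0,0],"fingers":1},{"linear":[0,-0.096,0.022],"twist":[2,0,0],"fingers":1},{"linear":[0,-0.096,0.022],"twist":[2,0,0],"fingers":1}]'
python3 look.py wrist h_wrist
```

```text
time: 6.05
position: [0.531, 0.0696, 0.134]
tool_rot: [0.005, 1.573, -0.007]
ft_force: [0.3, -0.2, -2.0]
grip_width: 0.247
time: 6.72
position: [0.5525, -0.0227, 0.1352]
tool_rot: [0.032, 1.571, -0.031]
ft_force: [-0.4, 0.3, -1.5]
grip_width: 0.245
6.7167 [ 0.5525 -0.0227  0.1352] [[-0.001, 0.04, 0.999], [0.001, 0.999, -0.04], [-1.0, 0.001, -0.001]]
```

View pics/h_wrist.png

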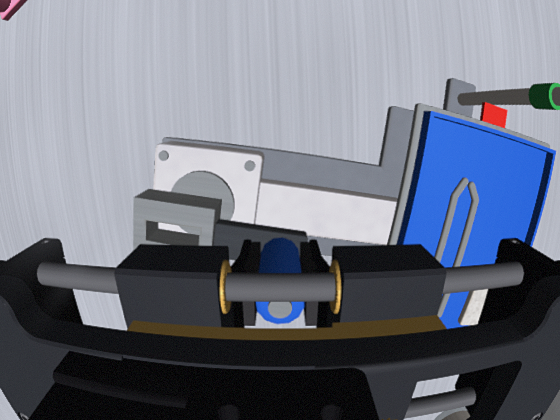

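```bash
python3 - <<'E'
from h import *
a=cv2.imread("pics/d_wrist.png")[90:200,220:340];b=cv2.imread("pics/h_wrist.png")[130:250,120:320]
cv2.imwrite("pics/d_z.png",cv2.resize(a,None,fx=5,fy=5,interpolation=cv2.INTER_CUBIC));cv2.imwrite("pics/h_z.png",cv2.resize(b,None,fx=4,fy=4,interpolation=cv2.INTER_CUBIC))
E
```

```text
(no output)
```

View pics/d_z.png

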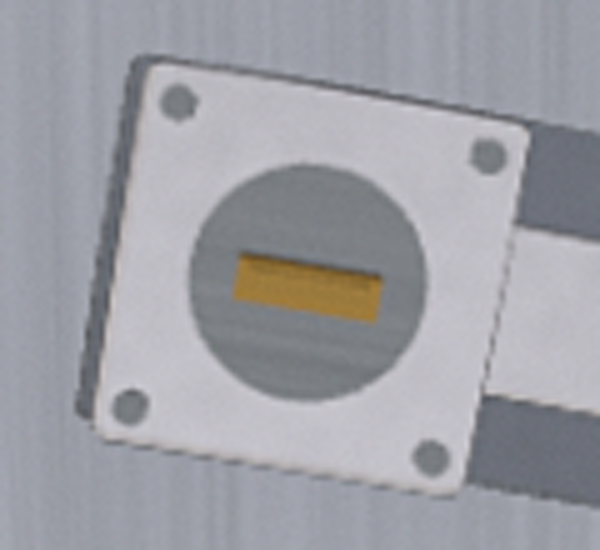

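View pics/h_z.png

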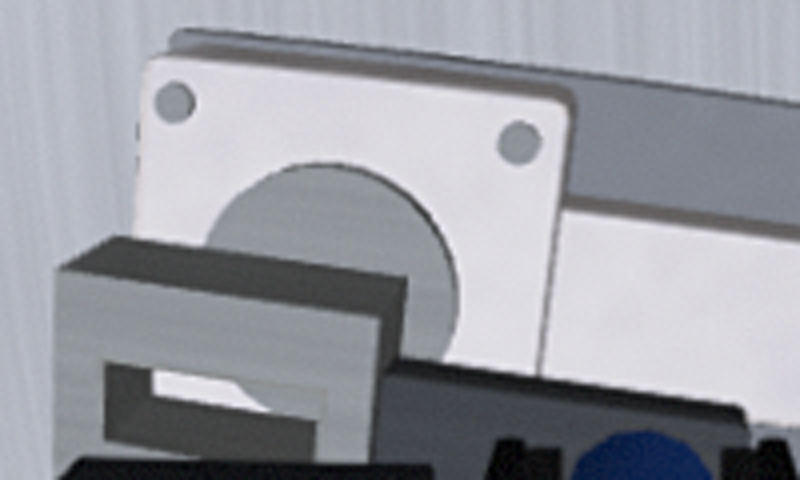

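```bash
python3 - <<'E'
from h import *
d=lambda x,y,z: unp("d_wrist","wrist",(x/5+220-.4,y/5+90-.4),z)[:2]
h=lambda x,y,z: unp("h_wrist","wrist",(x/4+120-.4,y/4+130-.4),z)[:2]
print("collar d",d(308,282,.05)); print("edges d",d(190,282,.05),d(427,282,.05))
print("tang bottom/top: near edge top",d(233,300,.072),d(376,322,.072))
for z in (.046,.05):
    S=np.array([d(*p,z) for p in [(178,103),(488,156),(130,407),(431,458)]]);print("screws d",z,S.round(4).tolist(),S.mean(0))
    print("screws h",z,h(175,102,z),h(519,143,z))
zt=.115
A=h(57,268,zt);B=h(382,318,zt);print("hub top far",A,B,np.linalg.norm(B-A),np.degrees(np.arctan2(*(B-A)[::-1])))
C=h(118,237,zt-.024);D=h(407,278,zt-.024);print("hub bot far",C,D,np.linalg.norm(C-D),np.degrees(np.arctan2(*(D-C)[::-1])))
for a,b in((A,B),(C,D)):
    t=(b-a)/np.linalg.norm(b-a);print("hub c",(a+b)/2+0.02*np.array([t[1],-t[0]]))
E
```

```text
collar d [ 0.49136516 -0.00893392]
edges d [ 0.46598041 -0.0086256 ] [ 0.51697498 -0.0090065 ]
tang bottom/top: near edge top [ 0.47617504 -0.01065245] [ 0.50502246 -0.01536461]
screws d 0.046 [[0.4637, 0.0302], [0.5305, 0.0183], [0.4518, -0.0364], [0.5184, -0.0485]] [ 0.49110812 -0.00908734]
screws h 0.046 [0.46416798 0.030506  ] [0.53097312 0.0184234 ]
screws d 0.05 [[0.464, 0.0301], [0.53, 0.0184], [0.4523, -0.0358], [0.5181, -0.0477]] [ 0.49110548 -0.0087644 ]
screws h 0.05 [0.46569077 0.03084712] [0.53138329 0.01896575]
hub top far [0.46881949 0.01389314] [0.51740343 0.00442842] 0.04949727421831123 -11.023812700246522
hub bot far [0.46871746 0.01326915] [0.51665816 0.00421578] 0.04878804648099021 -10.694085184152959
hub c [ 0.48928712 -0.01047018]
hub c [ 0.48897651 -0.01091017]
```

```bash
python3 -m creep '[{"linear":[0,0.002,0.002],"twist":[0,0,0],"fingers":1},{"linear":[0.005,0.002,0.002],"twist":[0,0,0],"fingers":1},{"linear":[0.01,0.002,0.002],"twist":[0,0,0],"fingers":1},{"linear":[0.015,0.002,0.002],"twist":[0,0,0],"fingers":1},{"linear":[0.019,0.002,0.002],"twist":[0,0,0],"fingers":1},{"linear":[0.022,0.002,0.002],"twist":[0,0,0],"fingers":1},{"linear":[0.025,0.002,0.002],"twist":[0,0,0],"fingers":1},{"linear":[0.027,0.002,0.002],"twist":[0,0,0],"fingers":1}]'
python3 look.py wrist i_wrist
```

```text
time: 7.43
position: [0.5547, -0.0214, 0.108]
tool_rot: [0.032, 1.571, -0.032]
ft_force: [-0.4, -0.0, -2.6]
grip_width: 0.241
7.4333 [ 0.5547 -0.0214  0.108 ] [[-0.0, 0.041, 0.999], [0.0, 0.999, -0.041], [-1.0, -0.0, -0.0]]
```

View pics/i_wrist.png

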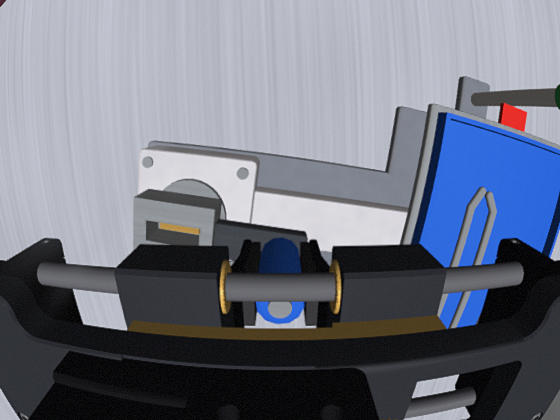

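```bash
python3 -m creep '[{"linear":[0.003,0,0],"twist":[0,0,0],"fingers":1},{"linear":[0.006,0,0],"twist":[0,0,0],"fingers":1},{"linear":[0.009,0,0],"twist":[0,0,0],"fingers":1},{"linear":[0.011,0,0],"twist":[0,0,0],"fingers":1},{"linear":[0.012,0,0],"twist":[0,0,0],"fingers":1},{"linear":[0.012,0,0],"twist":[0,0,0],"fingers":1}]'
python3 look.py wrist j_wrist; python3 look.py scene j_scene green_band pointer
```

```text
time: 7.98
position: [0.5547, -0.0214, 0.0962]
tool_rot: [0.032, 1.571, -0.032]
ft_force: [0.4, 0.3, -1.8]
grip_width: 0.243
7.9833 [ 0.5547 -0.0214  0.0962] [[-0.001, 0.041, 0.999], [0.0, 0.999, -0.041], [-1.0, -0.0, -0.001]]
8.0333 [ 0.5548 -0.0213  0.0964] [[-0.0, 0.041, 0.999], [-0.0, 0.999, -0.041], [-1.0, -0.0, -0.0]]
green_band [([0.7219, 0.0733, 0.1219], 0.47)]
pointer [([0.7245, 0.0653, 0.0644], 0.72)]
```

View pics/j_wrist.png

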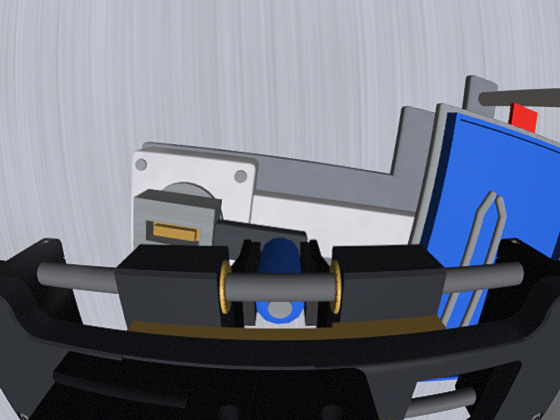

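View pics/j_scene.png

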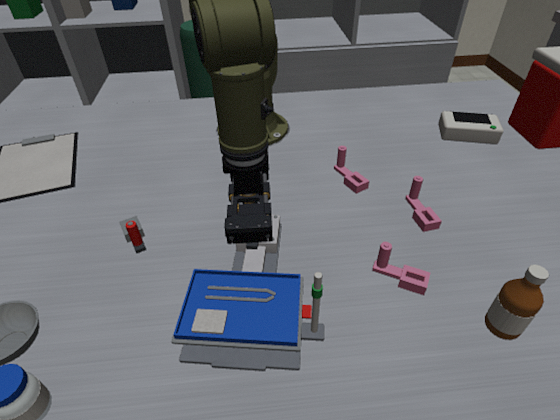

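```bash
python3 - <<'E'
from h import *
p0=-11
for c in range(8):
    a=p0-64*c
    f=lambda t:np.array([np.cos(np.radians(t)),np.sin(np.radians(t))])*65
    r=[]
    for k in range(1,9):
        d=f(a-8*k)-f(a); r.append((round((.041*d[0]+.999*d[1])/1000,4),round((.999*d[0]-.041*d[1])/1000,4)))
    print(a,r)
E
```

```text
-11 [(np.float64(-0.0088), np.float64(-0.002)), (np.float64(-0.0173), np.float64(-0.0052)), (np.float64(-0.0253), np.float64(-0.0095)), (np.float64(-0.0326), np.float64(-0.0149)), (np.float64(-0.039), np.float64(-0.0213)), (np.float64(-0.0445), np.float64(-0.0285)), (np.float64(-0.049), np.float64(-0.0364)), (np.float64(-0.0523), np.float64(-0.0449))]
-75 [(np.float64(-0.0021), np.float64(-0.0088)), (np.float64(-0.0029), np.float64(-0.0178)), (np.float64(-0.0025), np.float64(-0.0269)), (np.float64(-0.0008), np.float64(-0.0358)), (np.float64(0.0021), np.float64(-0.0444)), (np.float64(0.0061), np.float64(-0.0525)), (np.float64(0.0113), np.float64(-0.06)), (np.float64(0.0174), np.float64(-0.0666))]
-139 [(np.float64(0.007), np.float64(-0.0057)), (np.float64(0.0148), np.float64(-0.0105)), (np.float64(0.0231), np.float64(-0.0141)), (np.float64(0.0318), np.float64(-0.0165)), (np.float64(0.0408), np.float64(-0.0176)), (np.float64(0.0499), np.float64(-0.0175)), (np.float64(0.0588), np.float64(-0.0162)), (np.float64(0.0675), np.float64(-0.0136))]
-203 [(np.float64(0.0082), np.float64(0.0038))
[... 996 characters left out ...]
5 [(np.float64(-0.0073), np.float64(-0.0054)), (np.float64(-0.0137), np.float64(-0.0118)), (np.float64(-0.0192), np.float64(-0.019)), (np.float64(-0.0237), np.float64(-0.0269)), (np.float64(-0.027), np.float64(-0.0353)), (np.float64(-0.0291), np.float64(-0.0442)), (np.float64(-0.0299), np.float64(-0.0532)), (np.float64(-0.0295), np.float64(-0.0622))]
-459 [(np.float64(0.0017), np.float64(-0.0089)), (np.float64(0.0046), np.float64(-0.0175)), (np.float64(0.0086), np.float64(-0.0256)), (np.float64(0.0138), np.float64(-0.0331)), (np.float64(0.0199), np.float64(-0.0397)), (np.float64(0.027), np.float64(-0.0455)), (np.float64(0.0347), np.float64(-0.0502)), (np.float64(0.043), np.float64(-0.0538))]
```

```bash
python3 -m creep '[{"linear":[0.0005,-0.0088,-0.002],"twist":[0,0,0],"fingers":1},{"linear":[0.0005,-0.0173,-0.0052],"twist":[0,0,0],"fingers":1},{"linear":[0.0005,-0.0253,-0.0095],"twist":[0,0,0],"fingers":1},{"linear":[0.0005,-0.0326,-0.0149],"twist":[0,0,0],"fingers":1},{"linear":[0.0005,-0.039,-0.0213],"twist":[0,0,0],"fingers":1},{"linear":[0.0005,-0.0445,-0.0285],"twist":[0,0,0],"fingers":1},{"linear":[0.0005,-0.049,-0.0364],"twist":[0,0,0],"fingers":1},{"linear":[0.0005,-0.0523,-0.0449],"twist":[0,0,0],"fingers":1}]'
python3 look.py wrist k_wrist
python3 -c "
from h import *
p=np.array(readout.get_state()['position'])[:2]-[.4912,-.0089];print(np.hypot(*p),np.degrees(np.arctan2(p[1],p[0])))"
```

```text
time: 8.85
position: [0.5076, -0.0712, 0.0961]
tool_rot: [0.034, 1.569, -0.031]
ft_force: [1.2, 8.0, -1.8]
grip_width: 0.24
8.85 [ 0.5076 -0.0712  0.0961] [[0.001, 0.041, 0.999], [0.002, 0.999, -0.041], [-1.0, 0.002, 0.001]]
0.06477220979072959 -76.85802480066485
```

View pics/k_wrist.png

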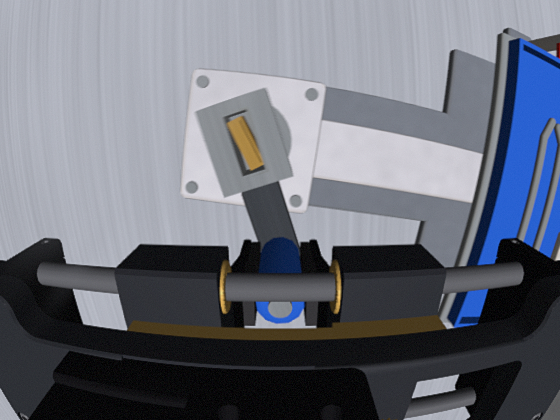

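```bash
python3 -m creep '[{"linear":[0,-0.0021,-0.0088],"twist":[0,0,0],"fingers":1},{"linear":[0,-0.0029,-0.0178],"twist":[0,0,0],"fingers":1},{"linear":[0,-0.0025,-0.0269],"twist":[0,0,0],"fingers":1},{"linear":[0,-0.0008,-0.0358],"twist":[0,0,0],"fingers":1},{"linear":[0,0.0021,-0.0444],"twist":[0,0,0],"fingers":1},{"linear":[0,0.0061,-0.0525],"twist":[0,0,0],"fingers":1},{"linear":[0,0.0113,-0.06],"twist":[0,0,0],"fingers":1},{"linear":[0,0.0174,-0.0666],"twist":[0,0,0],"fingers":1}]'
python3 look.py wrist l_wrist
python3 -c "
from h import *
p=np.array(readout.get_state()['position'])[:2]-[.4912,-.0089];print(np.hypot(*p),np.degrees(np.arctan2(p[1],p[0])))"
```

```text
time: 9.57
position: [0.4435, -0.0531, 0.0967]
tool_rot: [0.031, 1.565, -0.035]
ft_force: [6.8, 1.8, -5.4]
grip_width: 0.245
9.5667 [ 0.4435 -0.0531  0.0967] [[0.006, 0.042, 0.999], [-0.002, 0.999, -0.042], [-1.0, -0.002, 0.006]]
0.06525035425132887 -138.63505972627783
```

View pics/l_wrist.png

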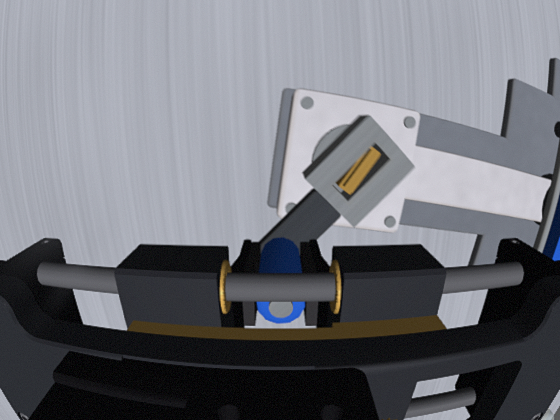

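```bash
python3 -m creep '[{"linear":[0,0.007,-0.0057],"twist":[0,0,0],"fingers":1},{"linear":[0,0.0148,-0.0105],"twist":[0,0,0],"fingers":1},{"linear":[0,0.0231,-0.0141],"twist":[0,0,0],"fingers":1},{"linear":[0,0.0318,-0.0165],"twist":[0,0,0],"fingers":1},{"linear":[0,0.0408,-0.0176],"twist":[0,0,0],"fingers":1},{"linear":[0,0.0499,-0.0175],"twist":[0,0,0],"fingers":1},{"linear":[0,0.0588,-0.0162],"twist":[0,0,0],"fingers":1},{"linear":[0,0.0675,-0.0136],"twist":[0,0,0],"fingers":1}]'
python3 -c "
from h import *
p=np.array(readout.get_state()['position'])[:2]-[.4912,-.0089];print(np.hypot(*p),np.degrees(np.arctan2(p[1],p[0])), readout.get_state()['joint_positions'])"
```

```text
time: 10.28
position: [0.4306, 0.0165, 0.0962]
tool_rot: [0.03, 1.572, -0.033]
ft_force: [-0.9, -3.6, 4.8]
grip_width: 0.245
0.06568704943711108 157.26749348542558 [ 0.85441557  0.01173198 -0.94527527  2.10269271  0.01306387  1.03387652
 -0.13823112]
```

```bash
python3 -m creep '[{"linear":[0,0.0082,0.0038],"twist":[0,0,0],"fingers":1},{"linear":[0,0.0159,0.0087],"twist":[0,0,0],"fingers":1},{"linear":[0,0.0228,0.0146],"twist":[0,0,0],"fingers":1},{"linear":[0,0.0287,0.0214],"twist":[0,0,0],"fingers":1},{"linear":[0,0.0337,0.029],"twist":[0,0,0],"fingers":1},{"linear":[0,0.0376,0.0372],"twist":[0,0,0],"fingers":1},{"linear":[0,0.0403,0.0458],"twist":[0,0,0],"fingers":1},{"linear":[0,0.0418,0.0548],"twist":[0,0,0],"fingers":1}]'
python3 look.py scene m_scene pointer green_band
python3 -c "
from h import *
p=np.array(readout.get_state()['position'])[:2]-[.4912,-.0089];print(np.hypot(*p),np.degrees(np.arctan2(p[1],p[0])), readout.get_state()['joint_positions'])"
```

```text
time: 10.95
position: [0.4856, 0.0575, 0.0957]
tool_rot: [0.031, 1.576, -0.031]
ft_force: [-3.8, -0.2, 6.7]
grip_width: 0.242
10.95 [0.4856 0.0575 0.0957] [[-0.006, 0.039, 0.999], [-0.0, 0.999, -0.039], [-1.0, -0.0, -0.006]]
pointer [([0.723, 0.0647, 0.0919], 0.76)]
green_band [([0.7176, 0.0726, 0.1222], 0.42)]
0.06655904160603666 93.61331450269192 [ 0.72619468  0.20843845 -0.96556641  1.97266049  0.19399894  1.05927187
 -0.36429599]
```

View pics/m_scene.png

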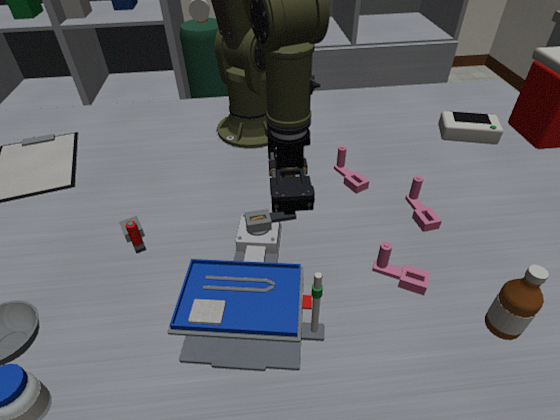

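```bash
python3 -m creep '[{"linear":[0,0.0002,0.0091],"twist":[0,0,0],"fingers":1},{"linear":[0,-0.0008,0.0181],"twist":[0,0,0],"fingers":1},{"linear":[0,-0.0031,0.0268],"twist":[0,0,0],"fingers":1},{"linear":[0,-0.0066,0.0352],"twist":[0,0,0],"fingers":1},{"linear":[0,-0.0112,0.043],"twist":[0,0,0],"fingers":1},{"linear":[0,-0.0169,0.0501],"twist":[0,0,0],"fingers":1},{"linear":[0,-0.0235,0.0563],"twist":[0,0,0],"fingers":1},{"linear":[0,-0.0309,0.0616],"twist":[0,0,0],"fingers":1}]'
python3 look.py wrist n_wrist
```

```text
time: 11.77
position: [0.549, 0.0245, 0.096]
tool_rot: [0.034, 1.569, -0.028]
ft_force: [0.8, 4.7, 0.5]
grip_width: 0.244
11.7667 [0.549  0.0245 0.096 ] [[0.001, 0.039, 0.999], [0.003, 0.999, -0.039], [-1.0, 0.003, 0.001]]
```

View pics/n_wrist.png

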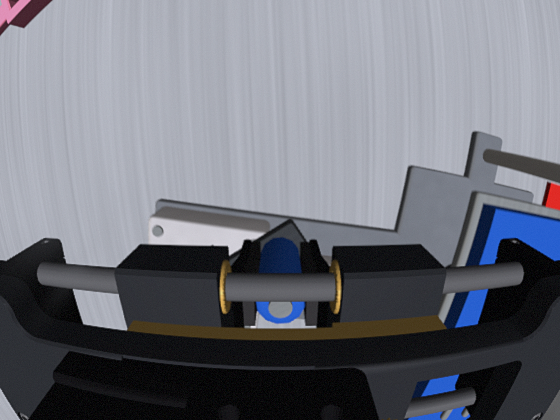

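```bash
python3 -m creep '[{"linear":[0,-0.0081,0.0042],"twist":[0,0,0],"fingers":1},{"linear":[0,-0.0166,0.0072],"twist":[0,0,0],"fingers":1},{"linear":[0,-0.0255,0.009],"twist":[0,0,0],"fingers":1},{"linear":[0,-0.0345,0.0095],"twist":[0,0,0],"fingers":1},{"linear":[0,-0.0436,0.0087],"twist":[0,0,0],"fingers":1},{"linear":[0,-0.0524,0.0068],"twist":[0,0,0],"fingers":1},{"linear":[0,-0.0609,0.0036],"twist":[0,0,0],"fingers":1},{"linear":[0,-0.0689,-0.0008],"twist":[0,0,0],"fingers":1}]'
python3 -m creep '[{"linear":[0,-0.0073,-0.0054],"twist":[0,0,0],"fingers":1},{"linear":[0,-0.0137,-0.0118],"twist":[0,0,0],"fingers":1},{"linear":[0,-0.0192,-0.019],"twist":[0,0,0],"fingers":1},{"linear":[0,-0.0237,-0.0269],"twist":[0,0,0],"fingers":1},{"linear":[0,-0.027,-0.0353],"twist":[0,0,0],"fingers":1},{"linear":[0,-0.0291,-0.0442],"twist":[0,0,0],"fingers":1},{"linear":[0,-0.0299,-0.0532],"twist":[0,0,0],"fingers":1},{"linear":[0,-0.0299,-0.0532],"twist":[0,0,0],"fingers":1}]'
python3 look.py scene o_scene pointer green_band; python3 look.py wrist o_wrist
python3 -c "
from h import *
p=np.array(readout.get_state()['position'])[:2]-[.4912,-.0089];print(np.hypot(*p),np.degrees(np.arctan2(p[1],p[0])))
im=cv2.imread('pics/o_scene.png')[255:350,270:350];cv2.imwrite('pics/o_z.png',cv2.resize(im,None,fx=6,fy=6,interpolation=cv2.INTER_CUBIC))"
```

```text
time: 12.48
position: [0.5454, -0.047, 0.0961]
tool_rot: [0.032, 1.568, -0.032]
ft_force: [4.2, 1.2, -1.5]
grip_width: 0.245
time: 13.15
position: [0.4875, -0.0745, 0.0959]
tool_rot: [0.031, 1.573, -0.034]
ft_force: [0.8, 0.6, 0.3]
grip_width: 0.245
13.15 [ 0.4875 -0.0745  0.0959] [[-0.003, 0.041, 0.999], [-0.002, 0.999, -0.041], [-1.0, -0.002, -0.003]]
pointer [([0.7264, 0.0649, 0.1112], 0.85)]
green_band [([0.7227, 0.0732, 0.1232], 0.47)]
13.3 [ 0.4885 -0.0744  0.0958] [[-0.003, 0.041, 0.999], [-0.001, 0.999, -0.041], [-1.0, -0.001, -0.003]]
0.06556284687938747 -92.11339135924834
```

View pics/o_z.png

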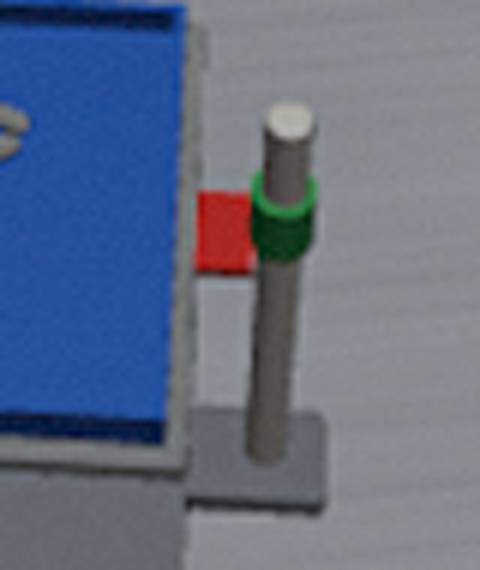

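View pics/o_wrist.png

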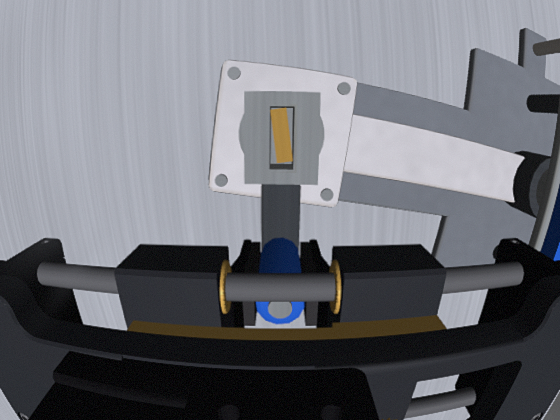

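```bash
python3 - <<'E'
from h import *
f=lambda t:np.array([np.cos(np.radians(t)),np.sin(np.radians(t))])*65
for a in(-451,-515):
    for k in range(1,9):
        d=f(a-8*k)-f(a); print((round((.041*d[0]+.999*d[1])/1000,4).item(),round((.999*d[0]-.041*d[1])/1000,4).item()),end=' ')
    print()
E
```

```text
(0.0004, -0.0091) (0.0021, -0.018) (0.005, -0.0266) (0.0091, -0.0347) (0.0142, -0.0421) (0.0204, -0.0488) (0.0274, -0.0545) (0.0351, -0.0593) 
(0.0083, -0.0036) (0.0171, -0.006) (0.0261, -0.0072) (0.0351, -0.0071) (0.0441, -0.0057) (0.0528, -0.0031) (0.061, 0.0007) (0.0687, 0.0056)
```

```bash
python3 -m creep '[{"linear":[0,0.0004,-0.0091],"twist":[0,0,0],"fingers":1},{"linear":[0,0.0021,-0.018],"twist":[0,0,0],"fingers":1},{"linear":[0,0.005,-0.0266],"twist":[0,0,0],"fingers":1},{"linear":[0,0.0091,-0.0347],"twist":[0,0,0],"fingers":1},{"linear":[0,0.0142,-0.0421],"twist":[0,0,0],"fingers":1},{"linear":[0,0.0204,-0.0488],"twist":[0,0,0],"fingers":1},{"linear":[0,0.0274,-0.0545],"twist":[0,0,0],"fingers":1},{"linear":[0,0.0351,-0.0593],"twist":[0,0,0],"fingers":1}]'
python3 -m creep '[{"linear":[0,0.0083,-0.0036],"twist":[0,0,0],"fingers":1},{"linear":[0,0.0131,-0.005],"twist":[0,0,0],"fingers":1},{"linear":[0,0.0131,-0.005],"twist":[0,0,0],"fingers":1},{"linear":[0,0.0131,-0.005],"twist":[0,0,0],"fingers":1}]'
python3 look.py scene p_scene pointer green_band; python3 look.py top p_top pointer green_band; python3 look.py wrist p_wrist
python3 -c "
from h import *
p=np.array(readout.get_state()['position'])[:2]-[.4912,-.0089];print(np.hypot(*p),np.degrees(np.arctan2(p[1],p[0])))
im=cv2.imread('pics/p_scene.png')[255:350,270:350];cv2.imwrite('pics/p_z.png',cv2.resize(im,None,fx=6,fy=6,interpolation=cv2.INTER_CUBIC))"
```

```text
time: 14.02
position: [0.432, -0.0361, 0.0961]
tool_rot: [0.032, 1.57, -0.033]
ft_force: [5.0, -1.7, -3.3]
grip_width: 0.244
time: 14.35
position: [0.4273, -0.0223, 0.096]
tool_rot: [0.032, 1.572, -0.031]
ft_force: [1.5, 0.6, 0.6]
grip_width: 0.241
14.35 [ 0.4273 -0.0223  0.096 ] [[-0.001, 0.04, 0.999], [0.001, 0.999, -0.04], [-1.0, 0.001, -0.001]]
pointer [([0.7266, 0.0667, 0.1229], 0.8)]
green_band [([0.7194, 0.0727, 0.1235], 0.63)]
14.5 [ 0.4273 -0.0227  0.0959] [[-0.001, 0.041, 0.999], [0.001, 0.999, -0.041], [-1.0, 0.001, -0.001]]
pointer [([0.7262, 0.0651, 0.1201], 0.75)]
green_band [([0.7296, 0.0749, 0.1263], 0.46)]
14.65 [ 0.4273 -0.023   0.0959] [[-0.001, 0.041, 0.999], [0.001, 0.999, -0.041], [-1.0, 0.001, -0.001]]
0.06539766549373449 -167.46358978192904
```

View pics/p_z.png

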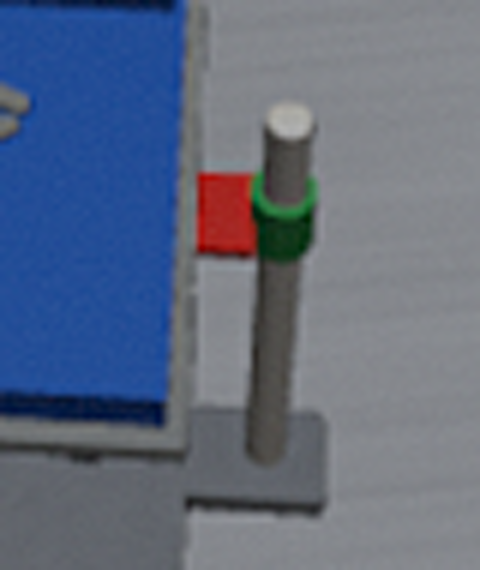

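View pics/p_wrist.png

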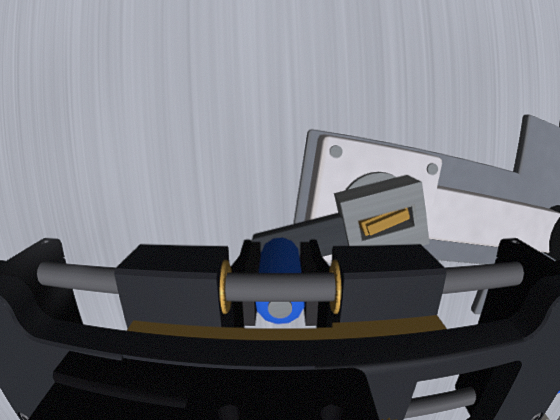

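```bash
python3 - <<'E'
from h import *
o=np.array([270,255])
Z=lambda P:((proj("scene",P)-o+.4)*6).round(0)
c=unproj("scene",(290/6+270-.4,120/6+255-.4),.163);print("post",c)
cam=viewer.camera_params("scene")["cam_to_world"][:3,3]
d=(cam-c)[:2];d/=np.linalg.norm(d)
for z in(.118,.120,.122,.124,.126):
    print(z,"front bottom",Z([*(c[:2]+d*.0085),z-.01]),"back top",Z([*(c[:2]-d*.0085),z+.01]),"front top",Z([*(c[:2]+d*.0085),z+.01]))
for z in (.116,.118,.120,.122,.124,.126): print(z,Z([.7245,.065,z]))
E
```

```text
post [0.72480218 0.07145019 0.163     ]
0.118 front bottom [278. 281.] back top [286. 180.] front top [282. 234.]
0.12 front bottom [278. 276.] back top [286. 175.] front top [282. 229.]
0.122 front bottom [279. 271.] back top [286. 170.] front top [282. 225.]
0.124 front bottom [279. 267.] back top [287. 166.] front top [283. 220.]
0.126 front bottom [279. 262.] back top [287. 161.] front top [283. 215.]
0.116 [257. 236.]
0.118 [257. 232.]
0.12 [257. 227.]
0.122 [257. 222.]
0.124 [258. 218.]
0.126 [258. 213.]
```

```bash
python3 -m creep '[{"linear":[0,0,0],"twist":[0,0,0],"fingers":0.2},{"linear":[0,0,0],"twist":[0,0,0],"fingers":0},{"linear":[0,0,0],"twist":[0,0,0],"fingers":-0.2},{"linear":[0,0,0],"twist":[0,0,0],"fingers":-0.2},{"linear":[0,0,0],"twist":[0,0,0],"fingers":-0.2},{"linear":[-0.004,0,0],"twist":[0,0,0],"fingers":-0.2},{"linear":[-0.012,0,0],"twist":[0,0,0],"fingers":-0.2},{"linear":[-0.025,0,0],"twist":[0,0,0],"fingers":-0.2}]'
python3 -m creep '[{"linear":[-0.02,0,0],"twist":[0,0,0],"fingers":-0.2},{"linear":[-0.045,0,0],"twist":[0,0,0],"fingers":-0.2},{"linear":[-0.07,-0.01,0.002],"twist":[0,0,0],"fingers":-0.2},{"linear":[-0.09,-0.035,0.008],"twist":[0,0,0],"fingers":-0.2},{"linear":[-0.1,-0.06,0.015],"twist":[0,0,0],"fingers":-0.2},{"linear":[-0.105,-0.08,0.02],"twist":[0,0,0],"fingers":-0.2},{"linear":[-0.105,-0.085,0.02],"twist":[0,0,0],"fingers":-0.2},{"linear":[-0.105,-0.085,0.02],"twist":[0,0,0],"fingers":-0.2}]'
python3 look.py scene q_scene pointer green_band crank_grip red_crank_grip; python3 look.py wrist q_wrist crank_grip pointer green_band
```

```text
time: 15.37
position: [0.4269, -0.023, 0.121]
tool_rot: [0.033, 1.572, -0.031]
ft_force: [0.1, -0.7, 0.1]
grip_width: 0.598
time: 16.03
position: [0.4438, -0.1103, 0.2257]
tool_rot: [0.035, 1.571, -0.033]
ft_force: [0.7, -0.1, 0.7]
grip_width: 0.6
16.0333 [ 0.4438 -0.1103  0.2257] [[-0.001, 0.044, 0.999], [0.001, 0.999, -0.044], [-1.0, 0.001, -0.001]]
pointer [([0.7238, 0.0649, 0.1203], 0.98)]
green_band [([0.7226, 0.0728, 0.1242], 0.67)]
crank_grip [([0.4298, -0.0236, 0.0973], 0.95), ([0.2673, 0.2162, 0.0519], 0.8), ([0.604, 0.2244, 0.0531], 0.61), ([0.4096, 0.3575, 0.0563], 0.58)]
red_crank_grip [([0.4873, -0.2669, 0.0491], 0.6)]
16.2833 [ 0.4438 -0.1075  0.2254] [[-0.001, 0.039, 0.999], [0.0, 0.999, -0.039], [-1.0, 0.0, -0.001]]
crank_grip [([0.4232, -0.0224, 0.0993], 0.68)]
pointer [([0.7263, 0.0614, 0.1229], 0.94)]
green_band [([0.7222, 0.0684, 0.1239], 0.64)]
```

View pics/q_scene.png

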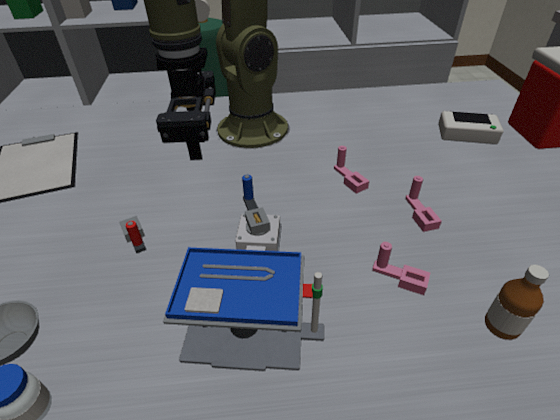

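View pics/q_wrist.png

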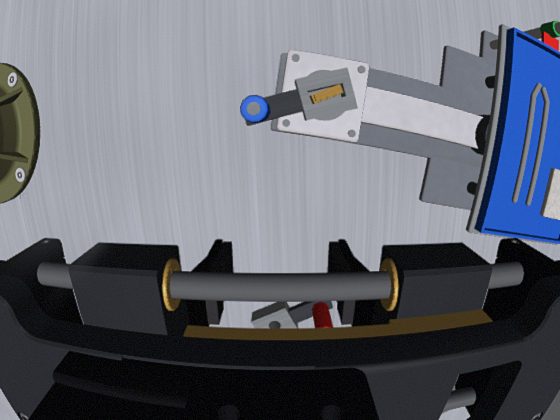

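```bash
python3 look.py wrist r_wrist; python3 - <<'E'
from h import *
P,m=cloud("r_wrist",(225,40,375,150))
for (u,v) in [(254,108),(250,105),(302,95),(304,112),(325,75),(348,82),(352,104),(340,110),(325,92),(355,70),(290,130)]:
    print((u,v),(P[v-40-1:v-40+2,u-225-1:u-225+2].reshape(-1,3).mean(0)*1000).round(1))
E
```

```text
16.4833 [ 0.4442 -0.1084  0.2259] [[-0.0, 0.04, 0.999], [-0.0, 0.999, -0.04], [-1.0, -0.0, -0.0]]
(254, 108) [427.9 -24.8 132.7]
(250, 105) [427.5 -23.6 159.6]
(302, 95) [467.8 -12.1  73.8]
(304, 112) [469.3 -28.   70.1]
(325, 75) [489.9   6.6  73.2]
(348, 82) [511.3  -0.   73.5]
(352, 104) [514.3 -21.   74.1]
(340, 110) [504.3 -26.4  65.1]
(325, 92) [489.5  -9.4  71.2]
(355, 70) [525.2  16.1  44.7]
(290, 130) [456.6 -45.7  35.8]
```

View pics/r_wrist.png

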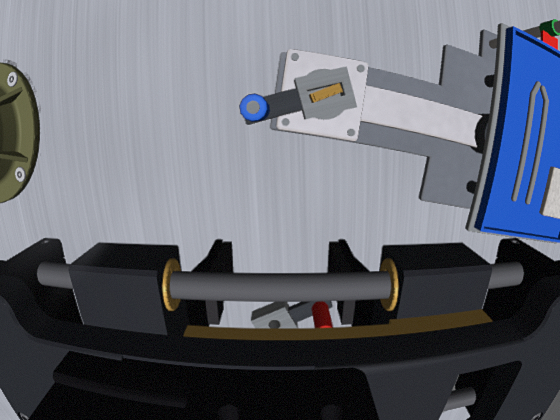

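Hub top is at 73–74 mm across its width (74 expected when seated), so the crank sits level and seated. The pointer is in the band and the robot is clear.

```bash
python3 -c "
from bench import job; print(job.close_job())"
```

```text
the job is handed in; nothing more can be done
None
```

I fitted the blue crank over the brass tang and wound it about 1.4 turns clockwise. I then let go, lifted the gripper clear and handed the job in at about 16.5 s.

- **Crank seating:** after release, depth readings put the hub top level at 73–74 mm, against 74 mm expected when seated. The tang shows in the slot.
- **Pointer height:** the networks put the pointer at 120–123 mm and the band centre at about 124 mm. My own pixel check gave 121–126 mm for the band. The readings disagree by about 3 mm, but the band extends 10 mm either side of its centre, so the pointer is inside it.
- **Other objects:** I did not touch the red crank or the pink look-alikes, and they looked unmoved in the last picture.
- **Forces:** the highest wrist force I read was about 8 N.

No check failed. The only other mismatch was the networks placing the blue handle 3–5 mm below its seated height of 102 mm, which the level depth readings contradict.

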